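Raise the cleaning cabinet's sash to its mark

ROBOT

A 7-joint arm with a two-finger parallel gripper is mounted at the origin on the work surface. World frame = base frame: x ahead of the robot, y to its left, z up, the work surface at z = 0. Lengths are in mm, angles in degrees, forces in N, time in s.
With the tool pointing down it reaches from about 400 to 875 mm from the base axis. Payload 6.5 kg.
Tool frame: the origin (TCP) lies on the centre line of the jaws, within the pads' length; the fingertips stand 22 mm ahead of it and the grasp point (between the pads) lies 3 mm ahead of it; z points along the fingers, y is the line along which they close (so a half turn about z gives the same grasp; the last joint's range is limited). The gripper opens to 85 mm and grips with 20 to 120 N. Pads are 22 mm wide; open, the fingers measure 114 mm over their backs; the gripper's body (76 mm by 85 mm) begins 54 mm behind the grasp point. The pads swing forward as they close: fully open they stand 13 mm farther back than shut.
Start: joints at [64.79, 30.733, -0.252, 88.115, 0.149, 61.152, -4.079], TCP at [237.347, -605.109, 253.29] pointing down, gripper open.
Joint ranges: [-154.64, 154.64], [-21.42, 123.67], [-72.66, 72.17], [13.99, 137.28], [-74.86, 254.86], [10.95, 109.41], [-158.01, 158.01]. Speed limits (degrees/s): [136.94, 136.94, 180, 180, 180, 180, 180].

INTERFACE

Orientations are given as a 3x3 rotation matrix whose columns are the frame's x, y, z axes.
In Python, from workcell import env, optics, ticket gives the robot as it stands.
- The arm moves only by the tool jog_arm, never from a script. Its argument "steps" is a list of rows, each an object with "fingers": the opening, from 0 (shut) to 1 (fully open); "translation": the shift along the tool's x, y, z in m, a list of three; "spin": the turn about the tool's z in rad. In form: [{"fingers": fingers, "translation": [tx, ty, tz], "spin": spin}, ...]. A call has exactly 8 rows; each row shifts and turns the commanded pose from where the row before left it, along the tool's axes as they then stand; what a row does not reach is not made up. A row lasts 1/12 s, in which the tool goes at most 41.7 mm and 7.16 degrees, less where a joint would pass 70% of its speed; a pose out of reach is approached as far as the arm can. A call is refused whole if a number of a shift passes 0.0417 or a number of a turn 0.125, either way. A call with a gripper value outside its range is refused whole. The fingers move at their own pace and stop on an object; "force" is the grip in N (left out, the last holds). Time passes only in rows, so rows that do not move let the fingers close, or fill a call up. It gives the time, the measured TCP pose, the force, the opening and the grip force at its end, in the units of the state.
- env.get_obs(): the state, without advancing time (a new reading comes with each control period).
- optics.grab_frame(name): name is "scene" or "top"; returns the picture (480x640x3 uint8, blue, green, red); there is no depth.
- optics.get_calibration(name): a dict with "mtx" (3x3 intrinsics, pixels), "eye" and "attitude" of the camera in the world. Camera axes: x right, y down, z forward; pixel columns grow to the right and rows downward; lengths in mm; the calibration is good to about 2 mm. A picture is of the moment at which its call begins. get_calibration takes no time and is no camera call.
- ticket.hand_in(): hands the job in; it is judged then, once.
Trained networks look in the newest picture that a camera, given by its name, has taken for a name from the list of things; names that differ only in an ending like _2 or _b are one class to them, and where a whole thing is asked for, a point or a joint stands for the part that bears it (a point fixed in the world has none). Each returns a list of dicts, best first, with "p" (0 to 1); they miss things now and then, are a little off and sometimes report something else, mostly with a low value. They report only what shows in the picture. A call takes as long as a camera call.
- optics.look_for(camera, target): "rect" ([centre column, centre row, width, height] in pixels, round what is visible of it).
- optics.masks_of(camera, target): "pixels" (480x640 bool, what is visible of it) and "rect" ([centre column, centre row, width, height] in pixels, round what is visible of it).
- optics.spot_point(camera, target): "uv" ([column, row] in pixels: a listed point, or the origin of a listed thing).
The state is a dict: "time_s": time; "q": joint angles; "joint_velocities": joint speeds; "effort": joint torques, N m; "ee_pos": TCP position; "orientation": TCP orientation; "wrist_force": force on the tool from outside, world axes, zero at the start; "wrist_torque": the same for the moment, N m; "width": opening from 0.0 (shut) to 1.0 (fully open); "gripper_force": force on a finger pad.
Only numpy, scipy, OpenCV 4.12 (cv2) and the standard library are available. Lean on these libraries where they do the work, as an engineer would, in place of code of your own. Each camera call takes 0.05 s, during which the arm holds its last target. There are 200 camera calls.

TASK

Open the sloping clear window of the parts-cleaning cabinet: push it up from beneath its orange lip with the fingertips until the red pointer at the window's left side points at the yellow marker clip on the rail, then let it be and draw clear. Only push from below: do not pinch the lip or touch the black strip on top of it. Leave the marker clip and everything else on the bench as it is.

Things in the scene. Friction and masses are not known exactly. Their poses are not given: they have to be found in the camera images.
- cabinet: Fixed bench cabinet of blue sheet, aluminium and clear panels, 360 deep (x), 400 wide (y), 360 high. Origin: centre of its underside; x points from its front to its back, y to its left, z up. Front: upright to 60 high at x = -180, then sloping back and up at 45 degrees to the top. Counterweight channel on its right side (to y = -250, x 90 to 150, 360 high).
- sash (a joint): The clear window in the sloping front: how far it has slid up the slope, in m (0 closed to 0.16 fully open). It weighs about 0.8 kg, is balanced by the counterweight and stays where it is left; it takes about 2 to 5 N along the slope to slide it up slowly.
- lip_edge (a point): Middle of the lower outer edge of the orange lip, a shelf 240 wide, 34 deep, 8 thick along the window's lower edge, square to the slope. Axes: x up the slope (the way it slides), y to the cabinet's left, z square out of the slope. The lip fills x = 0 to 8, z = -34 to 0 mm. Below it: free space down to a blue apron at z = -40 mm, or the open gap above the apron.
- cap: Black strip fixed on top of the lip, 230 x 26 x 4 mm; not to be touched. Same axes as the lip; its origin is the middle of the lip's underside where the lip meets the pane (34 mm in from the edge), and the strip covers x = 8 to 12 mm, z = 1 to 27 mm from there.
- pointer (a point): Tip of the small red pointer at the window's left side, moving with the window, level with the lip's underside; axes as for the lip.
- marker_mid (a point): Middle of the yellow marker clip (20 mm long up the slope, 24 wide, 10 high, black line across its middle) on the left rail; x up the slope. The pointer's place up the slope is at the black line when both have the same x along the slope.
- marker (a joint): Place of the marker clip along the rail in m, on the same scale as the window's: the pointer is at the clip's middle line when joint sash equals joint marker. The clip can be knocked along the rail by more than about 5 N.
- oil: Green bottle with black cap, 48 diameter, 110 high, standing near the cabinet's left front; origin at the centre of its underside. Bystander.
- jar: Amber jar with steel cap, 60 diameter, 75 high, standing near the cabinet's right front; origin at the centre of its underside. Bystander.
- driver: Screwdriver with red handle lying in front of the cabinet; origin under its middle. Bystander.
- wrench: Steel wrench lying on the bench to the left; origin under its middle. Bystander.
- tape: Blue tape roll, 90 diameter, 25 high, lying flat to the right; origin at the centre of its underside. Bystander.
- mug: White mug, 80 diameter, 95 high, on the left; origin at the centre of its underside. Bystander.
- carton: Cardboard carton, 100 x 70 x 60 high, on the right; origin at the centre of its underside. Bystander.

How it is judged:
By the outcome, as a careful person would: the job done as asked, in the order asked, and still so for the second after the job is handed in, with the robot touching nothing.
It also fails if it takes over 38 s, if anything falls off the work surface, if the arm or the gripper's body presses on something with over 40 N, if the wrist force passes 120 N, or if a joint passes its speed limit or range.

## Working session

There is one attempt and no reset: what is moved stays moved. The work goes in short steps, Python scripts to look and compute and a tool call to move; the robot and the scene stay as the last step left them, time stands still between calls to the robot, and variables do not carry over. Pictures are saved under pics/ and viewed, at most 10 in all, crops included, and the job is handed in when it is done.

Besides the shell and the picture viewer there is one more tool, called by a JSON object that holds its "api" and its "payload". jog_arm: Moves the arm, as the interface text tells. Its arguments: {"type":"object","properties":{"steps":{"type":"array"},"force":{"type":"number"}},"required":["steps"]}

```bash
mkdir -p pics; cat > h.py <<'E'
import numpy as np, cv2
from workcell import env, optics, ticket
def cal(n):
    c=optics.get_calibration(n); return np.array(c["mtx"]),np.array(c["eye"]).ravel(),np.array(c["attitude"])
def ray(n,uv):
    K,e,R=cal(n); d=R@np.linalg.solve(K,[uv[0],uv[1],1.]); return e,d/np.linalg.norm(d)
def proj(n,p):
    K,e,R=cal(n); c=K@(R.T@(np.asarray(p,float)-e)); return c[:2]/c[2]
def tri(a,b):
    e1,d1=ray("scene",a); e2,d2=ray("top",b)
    A=np.c_[d1,-d2]; s=np.linalg.lstsq(A,e2-e1,rcond=None)[0]
    p,q=e1+s[0]*d1,e2+s[1]*d2; return (p+q)/2,np.linalg.norm(p-q)
E
python3 - <<'E'
from h import *
np.set_printoptions(precision=2,suppress=True)
for n in("scene","top"):
    cv2.imwrite(f"pics/{n}0.png",optics.grab_frame(n)); print(n,cal(n))
for t in("cabinet","lip_edge","cap","pointer","marker_mid","oil","jar","driver"):
    r={n:optics.spot_point(n,t)[:2] for n in("scene","top")}
    print(t,{n:[(np.round(x["uv"],1),round(x["p"],2)) for x in r[n]] for n in r})
    if r["scene"] and r["top"]: print(tri(r["scene"][0]["uv"],r["top"][0]["uv"]))
print(env.get_obs())
E
```

```text
scene (array([[541.51,   0.  , 328.91],
       [  0.  , 541.51, 233.44],
       [  0.  ,   0.  ,   1.  ]]), array([1156.24,  701.34, 1414.83]), array([[-0.72,  0.56, -0.4 ],
       [ 0.69,  0.57, -0.44],
       [-0.02, -0.59, -0.8 ]]))
top (array([[451.5 ,   0.  , 315.75],
       [  0.  , 451.5 , 238.7 ],
       [  0.  ,   0.  ,   1.  ]]), array([ 262.54,   -2.71, 1200.43]), array([[ 0.07, -0.97,  0.24],
       [-1.  , -0.06,  0.02],
       [-0.01, -0.24, -0.97]]))
cabinet {'scene': [], 'top': []}
lip_edge {'scene': [(array([334.5, 242.4]), 0.8), (array([490.5, 352.6]), 0.6)], 'top': [(array([304.1, 227.3]), 0.85)]}
(array([544.42,  52.23, 164.29]), np.float64(6.290734090427617))
cap {'scene': [(array([329.1, 248.7]), 0.82), (array([272.2, 154.5]), 0.28)], 'top': [(array([301. , 225.5]), 0.84), (array([206.3, 255.9]), 0.55)]}
(array([558.08,  54.86, 146.94]), np.float64(9.155627314277064))
pointer {'scene': [(array([369.8, 285.6]), 0.77)], 'top': []}
marker_mid {'scene': [(array([361. , 288.6]), 0.42)], 'top': [(array([228.8, 186.1]), 0.58)]}
(array([620.21, 230.46, 212.31]), np.floa
[... 314 characters left out ...]
.112380332853535))
driver {'scene': [(array([371.4, 259.7]), 0.59)], 'top': [(array([285.8, 286.5]), 0.94)]}
(array([424.64,  96.16,  -4.17]), np.float64(1.9432968334471648))
{'time_s': 0.9, 'q': array([64.79, 30.73, -0.25, 88.11,  0.15, 61.15, -4.08]), 'joint_velocities': array([ 0.03, -0.03,  0.09, -0.09, -0.08,  0.02,  0.07]), 'effort': array([  0.  , -58.33,   1.05, -25.94,   0.01,   0.  ,  -0.  ]), 'ee_pos': array([ 237.33, -605.13,  253.31]), 'orientation': array([[ 0.93,  0.37, -0.  ],
       [ 0.37, -0.93, -0.  ],
       [-0.  ,  0.  , -1.  ]]), 'wrist_force': array([ 0.2 , -0.11,  0.1 ]), 'wrist_torque': array([-0.01, -0.04, -0.01]), 'gripper_force': 0.0, 'width': 0.998030573096602}
```

View pics/scene0.png

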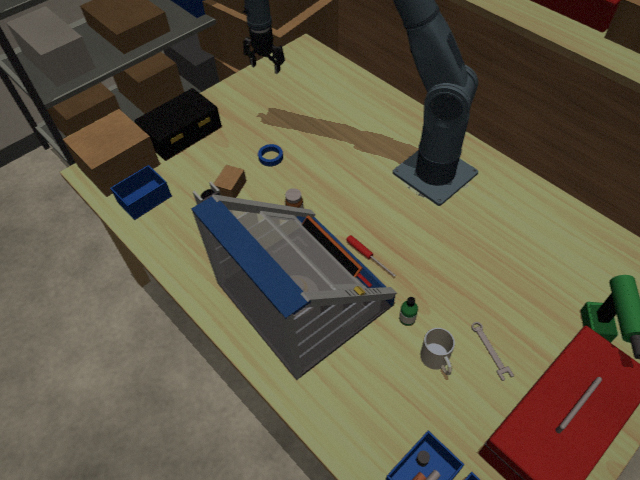

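View pics/top0.png

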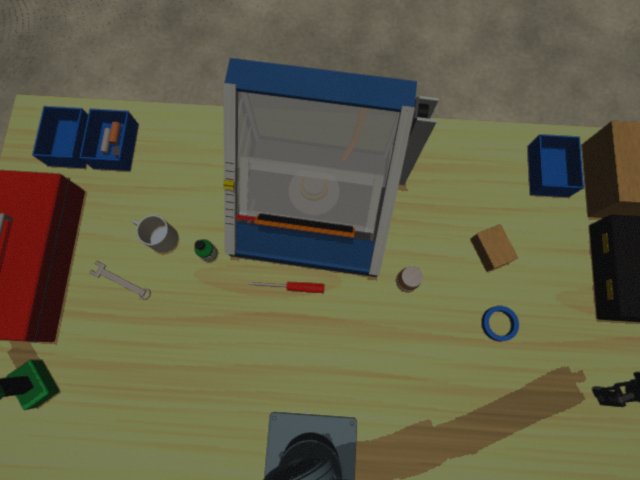

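```bash
python3 - <<'E'
import cv2
t=cv2.imread("pics/top0.png")[50:290,210:450]; s=cv2.imread("pics/scene0.png")[180:380,180:420]
cv2.imwrite("pics/tc.png",cv2.resize(t,None,fx=2.5,fy=2.5,interpolation=3))
cv2.imwrite("pics/sc.png",cv2.resize(s,None,fx=3,fy=3,interpolation=3))
E
```

```text
(no output)
```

View pics/tc.png

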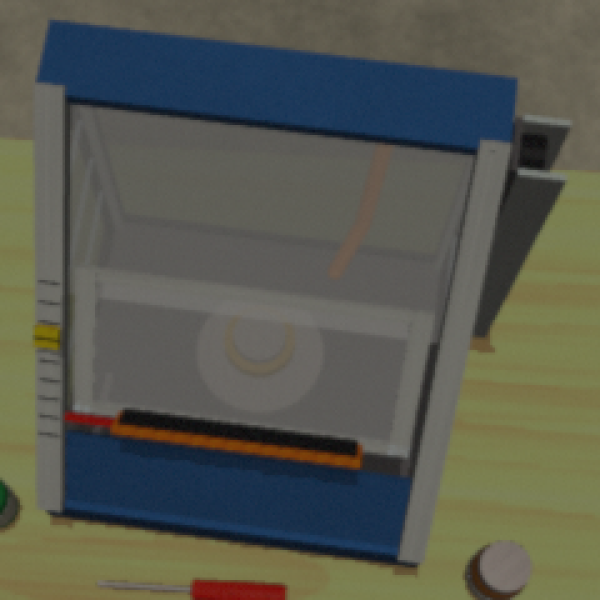

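View pics/sc.png

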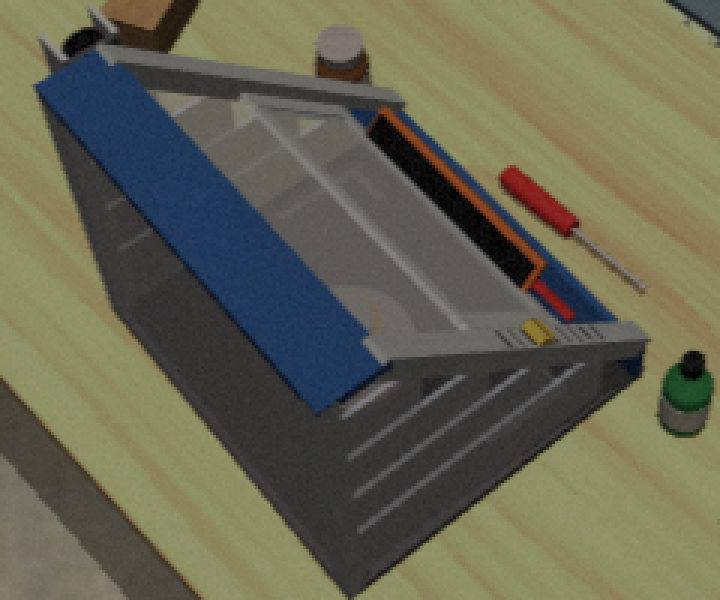

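```bash
cat > fit.py <<'E'
from h import *
from scipy.optimize import least_squares
np.set_printoptions(precision=1,suppress=True)
T=lambda u,v:("top",(210+u/2.5,50+v/2.5)); S=lambda u,v:("scene",(180+u/3,180+v/3))
c=np.sqrt(.5)
def cab(p,X): a=p[2]; X=np.array(X,float); return np.array([p[0]+np.cos(a)*X[0]-np.sin(a)*X[1],p[1]+np.sin(a)*X[0]+np.cos(a)*X[1],X[2]])
def sl(p,u,n,y): return cab(p,[-180+c*u-c*n,y,60+c*u+c*n])
CB=[(T(50,20),(180,200,360)),(T(517,80),(180,-200,360)),(S(350,597),(180,200,0)),(S(37,88),(180,-200,360)),(S(318,412),(180,200,360)),(S(113,305),(180,-200,0)),(S(642,377),(-180,200,0))]
def res(p):
    r=[proj(k[0],cab(p,X))-k[1] for k,X in CB]
    for k,y in((T(111,434),120),(T(361,469),-120),(S(385,107),-120),(S(547,265),120)): r.append(proj(k[0],sl(p,p[3],p[4],y))-k[1])
    for k in(T(65,418),S(573,318)): r.append(proj(k[0],sl(p,p[5],p[6],p[7]))-k[1])
    for k in(T(48,336),S(540,332)): r.append(proj(k[0],sl(p,p[8],p[9],p[10]))-k[1])
    return np.array(r).ravel()
def fit(): return least_squares(res,[680,30,-.1,40,30,40,0,180,120,20,190],loss="soft_l1",f_scale=2,x_scale=[10,10,.1]+[10]*8)
if __name__=="__main__":
    f=fit();p=f.x; print(p,"yaw",np.degrees(p[2])); print(res(p).reshape(-1,2))
    print("edge mid",sl(p,p[3],p[4],0),"ends",sl(p,p[3],p[4],120),sl(p,p[3],p[4],-120)); print("travel",p[8]-p[5],"vs lip",p[8]-p[3])
    np.save("p.npy",p)
E
python3 fit.py
```

```text
[658.7  40.5  -0.1 114.7  30.1 112.9  10.  170.  198.3  12.4 187.2] yaw -4.644176721397029
[[-0.4  0.9]
 [-0.   0.6]
 [-0.2  0.7]
 [-1.  -1.3]
 [-0.3  0.1]
 [-0.2  0.8]
 [-0.4 -0.9]
 [-0.3 -0.1]
 [-0.7 -0. ]
 [ 0.1  0. ]
 [-0.1  0. ]
 [-0.3  0.2]
 [-0.4 -0. ]
 [-0.7  0.4]
 [-0.9 -0.1]]
edge mid [538.9  50.2 162.4] ends [548.6 169.9 162.4] [529.2 -69.4 162.4]
travel 85.4576630374695 vs lip 83.57272728780269
```

{"api": "jog_arm", "payload": {"steps": [{"fingers": 0, "translation": [0, 0, 0], "spin": 0.1145}, {"fingers": 0, "translation": [0, 0, 0], "spin": 0.1145}, {"fingers": 0, "translation": [0, 0, 0], "spin": 0.1145}, {"fingers": 0, "translation": [0, 0, 0], "spin": 0.1145}, {"fingers": 0, "translation": [0.011, -0.0395, 0], "spin": 0}, {"fingers": 0, "translation": [0.011, -0.0395, 0], "spin": 0}, {"fingers": 0, "translation": [0.011, -0.0395, 0], "spin": 0}, {"fingers": 0, "translation": [0.011, -0.0395, 0], "spin": 0}]}}

```text
time_s: 1.57
ee_pos: [294.8, -449.6, 253.3]
orientation: [[0.996, -0.084, 0.0], [-0.084, -0.996, -0.0], [0.0, 0.0, -1.0]]
wrist_force: [0.9, 0.0, 1.1]
width: 0.003
gripper_force: 0.0
```

{"api": "jog_arm", "payload": {"steps": [{"fingers": 0, "translation": [0.0108, -0.0398, 0], "spin": 0}, {"fingers": 0, "translation": [0.0108, -0.0398, 0], "spin": 0}, {"fingers": 0, "translation": [0.0108, -0.0398, 0], "spin": 0}, {"fingers": 0, "translation": [0.0108, -0.0398, 0], "spin": 0}, {"fingers": 0, "translation": [0.0108, -0.0398, 0], "spin": 0}, {"fingers": 0, "translation": [0.0108, -0.0398, 0], "spin": 0}, {"fingers": 0, "translation": [0.0108, -0.0398, 0], "spin": 0}, {"fingers": 0, "translation": [0.0108, -0.0398, 0], "spin": 0}]}}

```text
time_s: 2.23
ee_pos: [407.7, -139.5, 253.7]
orientation: [[0.996, -0.084, 0.001], [-0.084, -0.996, -0.0], [0.001, 0.0, -1.0]]
wrist_force: [1.2, -1.5, -0.3]
width: 0.001
gripper_force: 0.0
```

{"api": "jog_arm", "payload": {"steps": [{"fingers": 0, "translation": [0.0108, -0.0398, 0], "spin": 0}, {"fingers": 0, "translation": [0.0108, -0.0398, 0], "spin": 0}, {"fingers": 0, "translation": [0.0108, -0.0398, 0], "spin": 0}, {"fingers": 0, "translation": [0.0108, -0.0398, 0], "spin": 0}, {"fingers": 0, "translation": [0.0108, -0.0398, 0], "spin": 0}, {"fingers": 0, "translation": [0, 0, 0.03], "spin": 0}, {"fingers": 0, "translation": [0, 0, 0.03], "spin": 0}, {"fingers": 0, "translation": [0, 0, 0.02], "spin": 0}]}}

```text
time_s: 2.9
ee_pos: [477.2, 53.2, 171.5]
orientation: [[0.997, -0.082, -0.001], [-0.082, -0.997, 0.0], [-0.001, 0.0, -1.0]]
wrist_force: [-0.5, -0.7, 0.2]
width: -0.003
gripper_force: 0.0
```

```bash
python3 - <<'E'
from h import *
o=env.get_obs(); print(o["ee_pos"],o["wrist_force"],o["time_s"])
a=optics.grab_frame("scene")[200:340,280:440]; b=optics.grab_frame("top")[150:290,220:380]
cv2.imwrite("pics/c1.png",np.hstack([cv2.resize(x,None,fx=2.5,fy=2.5,interpolation=3) for x in(a,b)]))
x=o["ee_pos"]+[0,0,-22]; print(proj("scene",x),proj("top",x))
E
```

```text
[477.24409211  53.17813733 171.45188901] [-0.52383998 -0.74678373  0.22744025] 2.9
[350.27324973 232.1362863 ] [300.75869559 256.87614023]
```

View pics/c1.png

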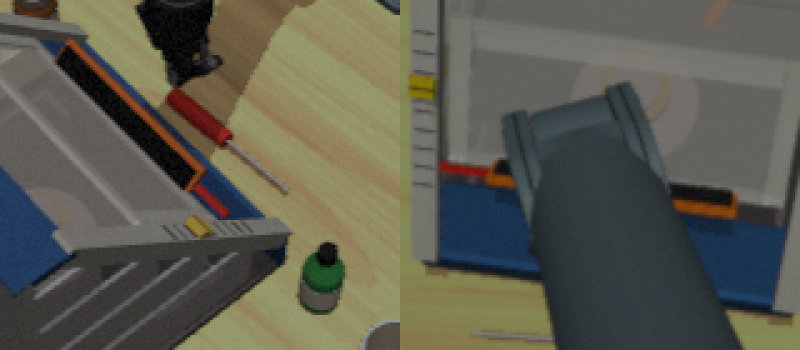

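{"api": "jog_arm", "payload": {"steps": [{"fingers": 0, "translation": [0.015, 0, 0], "spin": 0}, {"fingers": 0, "translation": [0.012, 0, 0], "spin": 0}, {"fingers": 0, "translation": [0.006, 0, 0], "spin": 0}, {"fingers": 0, "translation": [0.003, 0, 0], "spin": 0}, {"fingers": 0, "translation": [0.002, 0, 0], "spin": 0}, {"fingers": 0, "translation": [0.002, 0, 0], "spin": 0}, {"fingers": 0, "translation": [0.001, 0, 0], "spin": 0}, {"fingers": 0, "translation": [0, 0, 0], "spin": 0}]}}

```text
time_s: 3.67
ee_pos: [518.6, 49.0, 173.4]
orientation: [[0.996, -0.084, 0.0], [-0.084, -0.996, -0.0], [0.0, 0.0, -1.0]]
wrist_force: [0.5, 0.6, 0.4]
width: 0.004
gripper_force: 0.0
```

{"api": "jog_arm", "payload": {"steps": [{"fingers": 0, "translation": [0.002, 0, 0], "spin": 0}, {"fingers": 0, "translation": [0.001, 0, 0], "spin": 0}, {"fingers": 0, "translation": [0.001, 0, 0], "spin": 0}, {"fingers": 0, "translation": [0.001, 0, 0], "spin": 0}, {"fingers": 0, "translation": [0.001, 0, 0], "spin": 0}, {"fingers": 0, "translation": [0, 0, 0], "spin": 0}, {"fingers": 0, "translation": [0, 0, 0], "spin": 0}, {"fingers": 0, "translation": [0, 0, 0], "spin": 0}]}}

```text
time_s: 4.33
ee_pos: [524.6, 48.4, 173.2]
orientation: [[0.996, -0.084, -0.0], [-0.084, -0.996, -0.0], [-0.0, 0.0, -1.0]]
wrist_force: [0.1, 0.2, -0.1]
width: -0.007
gripper_force: 0.0
```

{"api": "jog_arm", "payload": {"steps": [{"fingers": 0, "translation": [0.001, 0, 0], "spin": 0}, {"fingers": 0, "translation": [0.001, 0, 0], "spin": 0}, {"fingers": 0, "translation": [0.001, 0, 0], "spin": 0}, {"fingers": 0, "translation": [0.001, 0, 0], "spin": 0}, {"fingers": 0, "translation": [0.001, 0, 0], "spin": 0}, {"fingers": 0, "translation": [0, 0, 0], "spin": 0}, {"fingers": 0, "translation": [0, 0, 0], "spin": 0}, {"fingers": 0, "translation": [0, 0, 0], "spin": 0}]}}

```text
time_s: 5.0
ee_pos: [527.6, 48.2, 172.9]
orientation: [[0.996, -0.084, -0.005], [-0.084, -0.996, -0.0], [-0.005, 0.001, -1.0]]
wrist_force: [-7.1, 1.4, 4.8]
width: -0.003
gripper_force: 3.5
```

{"api": "jog_arm", "payload": {"steps": [{"fingers": 0, "translation": [0.0015, 0, -0.0015], "spin": 0}, {"fingers": 0, "translation": [0.0015, 0, -0.0015], "spin": 0}, {"fingers": 0, "translation": [0.0015, 0, -0.0015], "spin": 0}, {"fingers": 0, "translation": [0.0015, 0, -0.0015], "spin": 0}, {"fingers": 0, "translation": [0.0015, 0, -0.0015], "spin": 0}, {"fingers": 0, "translation": [0.0015, 0, -0.0015], "spin": 0}, {"fingers": 0, "translation": [0.0015, 0, -0.0015], "spin": 0}, {"fingers": 0, "translation": [0.0015, 0, -0.0015], "spin": 0}]}}

```text
time_s: 5.67
ee_pos: [539.3, 47.2, 184.6]
orientation: [[0.996, -0.084, -0.005], [-0.084, -0.996, -0.0], [-0.005, 0.001, -1.0]]
wrist_force: [-7.2, 0.4, 2.9]
width: -0.001
gripper_force: 3.6
```

```bash
cat > look.py <<'E'
import sys; from h import *; from fit import sl
p=np.load("p.npy"); o=env.get_obs(); print(o["time_s"],o["ee_pos"],o["wrist_force"])
im=optics.grab_frame("scene"); cv2.imwrite(f"pics/{sys.argv[1]}.png",cv2.resize(im[190:330,290:410],None,fx=4,fy=4,interpolation=3))
for t in("pointer","marker_mid","lip_edge"):
    for r in optics.spot_point("scene",t)[:2]: print(t,np.round(r["uv"],1),round(r["p"],2))
# pointer position along slope from red mask: tip = max-row red pixel end near the rail
from scipy.optimize import minimize_scalar
for t,i in(("pointer",5),("marker_mid",8),("lip_edge",3)):
    r=optics.spot_point("scene",t)
    if r:
        y=[0,p[7],p[10]][("lip_edge","pointer","marker_mid").index(t)]
        f=minimize_scalar(lambda u:np.sum((proj("scene",sl(p,u,p[i+1],y))-r[0]["uv"])**2),bounds=(50,320),method="bounded"); print(t,"u",round(f.x,1),"res",round(f.fun**.5,1))
E
python3 look.py l1
```

```text
5.6667 [539.3  47.2 184.6] [-7.2  0.4  2.9]
pointer [366.9 284.5] 0.81
marker_mid [362.8 290.5] 0.49
marker_mid [305.4 294.3] 0.4
lip_edge [329.8 243.4] 0.8
pointer u 132.6 res 1.7
marker_mid u 179.7 res 0.2
lip_edge u 136.7 res 2.7
```

{"api": "jog_arm", "payload": {"steps": [{"fingers": 0, "translation": [0.0015, 0, -0.0015], "spin": 0}, {"fingers": 0, "translation": [0.0015, 0, -0.0015], "spin": 0}, {"fingers": 0, "translation": [0.0015, 0, -0.0015], "spin": 0}, {"fingers": 0, "translation": [0.0015, 0, -0.0015], "spin": 0}, {"fingers": 0, "translation": [0.0015, 0, -0.0015], "spin": 0}, {"fingers": 0, "translation": [0.0015, 0, -0.0015], "spin": 0}, {"fingers": 0, "translation": [0.0015, 0, -0.0015], "spin": 0}, {"fingers": 0, "translation": [0.0015, 0, -0.0015], "spin": 0}]}}

```text
time_s: 6.68
ee_pos: [551.2, 46.3, 196.6]
orientation: [[0.996, -0.084, -0.005], [-0.084, -0.997, -0.0], [-0.005, 0.001, -1.0]]
wrist_force: [-7.0, 0.6, 3.6]
width: 0.003
gripper_force: 3.6
```

{"api": "jog_arm", "payload": {"steps": [{"fingers": 0, "translation": [0.0015, 0, -0.0015], "spin": 0}, {"fingers": 0, "translation": [0.0015, 0, -0.0015], "spin": 0}, {"fingers": 0, "translation": [0.0015, 0, -0.0015], "spin": 0}, {"fingers": 0, "translation": [0.0015, 0, -0.0015], "spin": 0}, {"fingers": 0, "translation": [0.0015, 0, -0.0015], "spin": 0}, {"fingers": 0, "translation": [0.0015, 0, -0.0015], "spin": 0}, {"fingers": 0, "translation": [0.0015, 0, -0.0015], "spin": 0}, {"fingers": 0, "translation": [0.0015, 0, -0.0015], "spin": 0}]}}

```text
time_s: 7.35
ee_pos: [563.3, 45.3, 208.7]
orientation: [[0.996, -0.084, -0.005], [-0.084, -0.997, -0.0], [-0.005, 0.001, -1.0]]
wrist_force: [-7.2, 1.3, 3.0]
width: 0.001
gripper_force: 3.7
```

{"api": "jog_arm", "payload": {"steps": [{"fingers": 0, "translation": [0.0015, 0, -0.0015], "spin": 0}, {"fingers": 0, "translation": [0.0015, 0, -0.0015], "spin": 0}, {"fingers": 0, "translation": [0.0015, 0, -0.0015], "spin": 0}, {"fingers": 0, "translation": [0.0015, 0, -0.0015], "spin": 0}, {"fingers": 0, "translation": [0.0015, 0, -0.0015], "spin": 0}, {"fingers": 0, "translation": [0.0015, 0, -0.0015], "spin": 0}, {"fingers": 0, "translation": [0.0015, 0, -0.0015], "spin": 0}, {"fingers": 0, "translation": [0.0015, 0, -0.0015], "spin": 0}]}}

```text
time_s: 8.02
ee_pos: [575.3, 44.3, 220.7]
orientation: [[0.996, -0.084, -0.005], [-0.084, -0.997, -0.0], [-0.005, 0.001, -1.0]]
wrist_force: [-7.2, 1.8, 2.8]
width: 0.003
gripper_force: 3.8
```

```bash
python3 look.py l2
```

```text
8.0167 [575.3  44.3 220.7] [-7.2  1.8  2.8]
pointer [356.7 287.5] 0.73
marker_mid [363.6 288.7] 0.42
lip_edge [320.5 242.4] 0.62
lip_edge [357.3 285.1] 0.37
pointer u 186.2 res 0.8
marker_mid u 175.0 res 1.6
lip_edge u 182.5 res 2.4
```

View pics/l2.png

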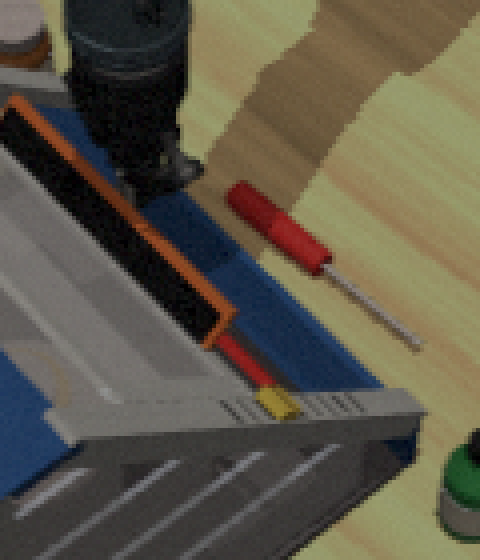

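{"api": "jog_arm", "payload": {"steps": [{"fingers": 0, "translation": [0.0015, 0, -0.0015], "spin": 0}, {"fingers": 0, "translation": [0.0015, 0, -0.0015], "spin": 0}, {"fingers": 0, "translation": [0.0015, 0, -0.0015], "spin": 0}, {"fingers": 0, "translation": [0.0015, 0, -0.0015], "spin": 0}, {"fingers": 0, "translation": [0.001, 0, -0.001], "spin": 0}, {"fingers": 0, "translation": [0.001, 0, -0.001], "spin": 0}, {"fingers": 0, "translation": [0.001, 0, -0.001], "spin": 0}, {"fingers": 0, "translation": [0, 0, 0], "spin": 0}]}}

```text
time_s: 9.03
ee_pos: [584.6, 43.6, 230.0]
orientation: [[0.996, -0.084, -0.005], [-0.084, -0.997, -0.0], [-0.005, 0.0, -1.0]]
wrist_force: [-7.4, 0.9, 5.0]
width: -0.001
gripper_force: 3.7
```

```bash
cat > lt.py <<'E'
import sys; from h import *; from fit import sl
p=np.load("p.npy"); o=env.get_obs(); print(o["time_s"],o["ee_pos"],o["wrist_force"])
im=np.mean([optics.grab_frame("top").astype(float) for _ in range(3)],0).astype(np.uint8)
cv2.imwrite(f"pics/{sys.argv[1]}.png",cv2.resize(im[155:235,215:295],None,fx=7,fy=7,interpolation=3))
for nm,i,off in(("pointer",5,0),("marker",8,0)):
    print(nm,[(u,np.round((proj("top",sl(p,u,p[i+1],p[i+2]))-[215,155])*7)) for u in (112.9,185,190,195,200,205)])
print("black line ends",[np.round((proj("top",sl(p,p[8],p[9],p[10]+d))-[215,155])*7) for d in(-12,12)])
E
python3 lt.py t2
```

```text
9.0333 [584.6  43.6 230. ] [-7.4  0.9  5. ]
pointer [(112.9, array([145., 437.])), (185, array([147., 249.])), (190, array([147., 236.])), (195, array([147., 222.])), (200, array([147., 208.])), (205, array([147., 195.]))]
marker [(112.9, array([ 95., 433.])), (185, array([ 95., 245.])), (190, array([ 95., 231.])), (195, array([ 95., 218.])), (200, array([ 95., 204.])), (205, array([ 95., 190.]))]
black line ends [array([130., 214.]), array([ 60., 204.])]
```

View pics/t2.png

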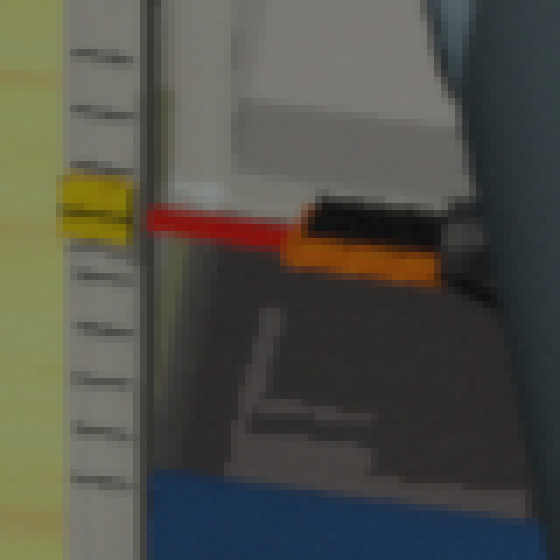

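{"api": "jog_arm", "payload": {"steps": [{"fingers": 0, "translation": [0.0005, 0, -0.0005], "spin": 0}, {"fingers": 0, "translation": [0, 0, 0], "spin": 0}, {"fingers": 0, "translation": [-0.002, 0, 0], "spin": 0}, {"fingers": 0, "translation": [-0.004, 0, 0], "spin": 0}, {"fingers": 0, "translation": [-0.01, 0, 0], "spin": 0}, {"fingers": 0, "translation": [-0.015, 0, 0], "spin": 0}, {"fingers": 0, "translation": [-0.015, 0, 0], "spin": 0}, {"fingers": 0, "translation": [-0.01, 0, 0], "spin": 0}]}}

```text
time_s: 9.85
ee_pos: [530.1, 47.9, 230.8]
orientation: [[0.996, -0.084, 0.0], [-0.084, -0.996, -0.0], [0.0, 0.0, -1.0]]
wrist_force: [-0.2, -0.2, -0.0]
width: -0.0
gripper_force: 0.0
```

```bash
python3 lt.py t3; python3 - <<'E'
from h import *; from fit import sl
p=np.load("p.npy")
im=np.mean([optics.grab_frame("scene").astype(float) for _ in range(3)],0).astype(np.uint8)
a=cv2.resize(im[250:310,330:390],None,fx=6.6667,fy=6.6667,interpolation=3); b=cv2.resize(cv2.imread("pics/t3.png"),(560,560))[120:520,0:400]
cv2.imwrite("pics/t3b.png",np.hstack([a,b]))
for u in(190,195,200): print(u,(proj("scene",sl(p,u,p[6],p[7]))-[330,250])*6.667,(proj("scene",sl(p,u,p[9],p[10]))-[330,250])*6.667,(proj("scene",sl(p,u,p[4],120))-[330,250])*6.667,"top lip left end",(proj("top",sl(p,u,p[4],120))-[215,155])*7-[0,120]+[400,0])
E
```

```text
9.85 [530.1  47.9 230.8] [-0.2 -0.2 -0. ]
pointer [(112.9, array([145., 437.])), (185, array([147., 249.])), (190, array([147., 236.])), (195, array([147., 222.])), (200, array([147., 208.])), (205, array([147., 195.]))]
marker [(112.9, array([ 95., 433.])), (185, array([ 95., 245.])), (190, array([ 95., 231.])), (195, array([ 95., 218.])), (200, array([ 95., 204.])), (205, array([ 95., 190.]))]
black line ends [array([130., 214.]), array([ 60., 204.])]
190 [172.6 244.8] [205.  269.7] [117.5 122.1] top lip left end [680.3 161.3]
195 [165.9 245.2] [198.4 270.1] [110.7 122.1] top lip left end [680.7 147.6]
200 [159.2 245.5] [191.7 270.6] [103.9 122.1] top lip left end [681.2 133.9]
```

View pics/t3b.png

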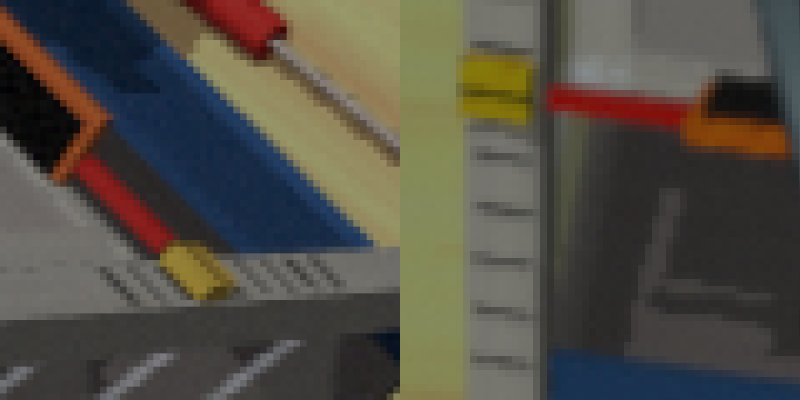

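{"api": "jog_arm", "payload": {"steps": [{"fingers": 0, "translation": [0.02, 0, 0], "spin": 0}, {"fingers": 0, "translation": [0.02, 0, 0], "spin": 0}, {"fingers": 0, "translation": [0.008, 0, 0], "spin": 0}, {"fingers": 0, "translation": [0.003, 0, 0], "spin": 0}, {"fingers": 0, "translation": [0.002, 0, 0], "spin": 0}, {"fingers": 0, "translation": [0.001, 0, 0], "spin": 0}, {"fingers": 0, "translation": [0.001, 0, 0], "spin": 0}, {"fingers": 0, "translation": [0, 0, 0], "spin": 0}]}}

```text
time_s: 10.82
ee_pos: [584.7, 43.4, 230.4]
orientation: [[0.996, -0.084, -0.002], [-0.084, -0.996, -0.0], [-0.002, 0.0, -1.0]]
wrist_force: [-3.1, 0.3, -0.3]
width: -0.002
gripper_force: 1.4
```

{"api": "jog_arm", "payload": {"steps": [{"fingers": 0, "translation": [0.0005, 0, -0.0005], "spin": 0}, {"fingers": 0, "translation": [0.0005, 0, -0.0005], "spin": 0}, {"fingers": 0, "translation": [0, 0, 0], "spin": 0}, {"fingers": 0, "translation": [0, 0, 0], "spin": 0}, {"fingers": 0, "translation": [0, 0, 0], "spin": 0}, {"fingers": 0, "translation": [0, 0, 0], "spin": 0}, {"fingers": 0, "translation": [0, 0, 0], "spin": 0}, {"fingers": 0, "translation": [0, 0, 0], "spin": 0}]}}

```text
time_s: 11.48
ee_pos: [586.3, 43.3, 231.8]
orientation: [[0.996, -0.084, -0.001], [-0.084, -0.996, -0.0], [-0.001, 0.0, -1.0]]
wrist_force: [-5.7, -0.0, 1.7]
width: 0.001
gripper_force: 2.7
```

{"api": "jog_arm", "payload": {"steps": [{"fingers": 0, "translation": [-0.002, 0, 0], "spin": 0}, {"fingers": 0, "translation": [-0.004, 0, 0], "spin": 0}, {"fingers": 0, "translation": [-0.01, 0, 0], "spin": 0}, {"fingers": 0, "translation": [-0.02, 0, 0], "spin": 0}, {"fingers": 0, "translation": [-0.025, 0, 0], "spin": 0}, {"fingers": 0, "translation": [-0.025, 0, 0], "spin": 0}, {"fingers": 0, "translation": [-0.01, 0, 0], "spin": 0}, {"fingers": 0, "translation": [0, 0, 0], "spin": 0}]}}

```text
time_s: 12.15
ee_pos: [490.0, 51.4, 232.2]
orientation: [[0.997, -0.083, 0.001], [-0.083, -0.997, -0.0], [0.001, 0.0, -1.0]]
wrist_force: [-0.5, -0.1, 0.3]
width: -0.002
gripper_force: 0.0
```

```bash
python3 lt.py t4 | head -1
```

```text
12.15 [490.   51.4 232.2] [-0.5 -0.1  0.3]
```

View pics/t4.png

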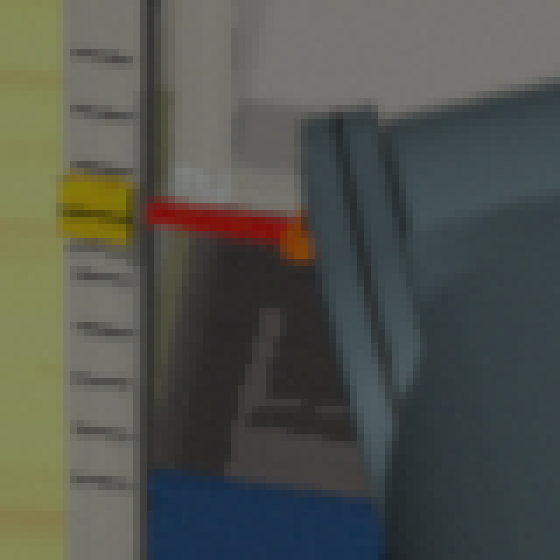

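The top view shows the red pointer's end (150, 213) level with the clip's black line (95, 212). The clip has not moved and the gripper is clear.

```bash
python3 -c "
from workcell import ticket; print(ticket.hand_in())"
```

```text
the job is handed in; nothing more can be done
None
```

I pushed the window up from below its lip until the red pointer lined up with the marker clip's black line, to within about 1 mm by the camera. The clip did not move, the arm is clear, and the job is handed in.

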